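Clear a T-slot of a sheared bolt foot

ROBOT

A 6-joint arm with a two-finger parallel gripper is mounted at the origin on the work surface. World frame = base frame: x ahead of the robot, y to its left, z up, the work surface at z = 0. Lengths are in mm, angles in rad, forces in N, time in s.
With the tool pointing down it reaches from about 350 to 875 mm from the base axis. Payload 4.2 kg.
Tool frame: the origin (TCP) lies between the finger pads; the fingertips stand 17 mm ahead of it and the grasp point (between the pads) lies 2 mm behind it; z points along the fingers, y is the line along which they close (so a half turn about z gives the same grasp; the last joint's range is limited). The gripper opens to 85 mm and grips with 20 to 120 N. Pads are 22 mm wide; open, the fingers measure 114 mm over their backs; the gripper's body (76 mm by 85 mm) begins 54 mm behind the grasp point. The pads swing forward as they close: fully open they stand 13 mm farther back than shut.
Start: joints at [1.434, 0.385, 0.008, 0, -1.194, -0.259], TCP at [240.933, 576.672, 248.312] pointing down, gripper open.
Joint ranges: [-3.14, 3.14], [-1.21, 2.06], [-1.07, 1.41], [-3.16, 2.05], [-2.99, -0.16], [-3.1, 3.1]. Speed limits (rad/s): [2.79, 2.79, 3.14, 3.14, 3.14, 3.14].

INTERFACE

Orientations are given as a unit quaternion [x, y, z, w].
In Python, from bench import arm gives the robot as it stands.
- The arm moves only by the tool jog_arm, called after "Call:" as name(argument=value, ...), one argument or row to a line, values as JSON. Schema: {"type":"object","properties":{"increments":{"type":"array","items":{"type":"array","items":{"type":"number"},"minItems":6,"maxItems":6},"minItems":1,"maxItems":10},"finger_gap":{"type":"number"},"only":{"type":"string"},"quiet":{"type":"boolean"},"lines":{"type":"string"}},"required":["increments"],"additionalProperties":false}. increments is a list of rows, 1 to 10 of them, each of 6 numbers: dx, dy, dz in mm, then a rotation vector rx, ry, rz in rad; each row is the pose to reach, as a shift and turn from the pose commanded when the call began, along the tool's axes at that moment; what a row does not reach only later rows make up. A row lasts 1/10 s, in which the tool goes at most 50 mm and 0.15 rad, less where a joint would pass 70% of its speed; a pose out of reach is approached as far as the arm can. finger_gap is the finger opening in mm, set as the call begins (left out keeps the last). The fingers move at their own pace and stop on an object; the grip force is fixed at half the most. Time passes only in rows, so rows that do not move let the fingers close. The tool returns the time, the measured TCP pose, the force, the opening and the grip force at its end. only (a regular expression) keeps the lines of the reply that match it, lines (a string "A,B") keeps lines A to B, and quiet returns only ok. Input that does not fit is refused with a message, and nothing moves.
- arm.read_state(): the state, without advancing time (a new reading comes with each control period).
- arm.get_image(name): name is "scene" or "side" or "wrist"; returns the picture (420x560x3 uint8, blue, green, red); there is no depth.
- arm.get_calibration(name): a dict with "K" (3x3 intrinsics, pixels), "D" ([k1, k2, p1, p2, k3] as OpenCV has them; the pictures are not rectified), "rvec" (rotation vector, rad) and "tvec" (3), from world to camera coordinates, as OpenCV has them. Camera axes: x right, y down, z forward; pixel columns grow to the right and rows downward; lengths in mm; the calibration is good to about 2 mm. A picture is of the moment at which its call begins: read the wrist's pose just before it. get_calibration takes no time and is no camera call; for the wrist camera it gives the pose at the moment of the call.
- arm.job_done(): hands the job in; it is judged then, once.
The state is a dict: "clock": time; "joints": joint angles; "joint_vel": joint speeds; "joint_efforts": joint torques, N m; "position": TCP position; "ee_rot": TCP orientation; "contact_force": force on the tool from outside, world axes, zero at the start; "wrist_torque": the same for the moment, N m; "gripper_width": finger opening in mm; "grasp_force": force on a finger pad.
Only numpy, scipy, OpenCV 4.12 (cv2) and the standard library are available. Lean on these libraries where they do the work, as an engineer would, in place of code of your own. Each camera call takes 0.05 s, during which the arm holds its last target. There are 200 camera calls.

TASK

The foot of a T-bolt has sheared off and is lodged in one of the three slots of the fixture plate. Stand the scrap tin under the open end of that slot, push the broken foot along and out with the slot scraper so that it drops straight into the tin and never onto the bench, then lay the scraper back in its rest. Leave the tin standing flat on the bench and the other things where they are.

Things in the scene. Friction and masses are not known exactly. Their poses are not given: they have to be found in the camera images.
- plate: aluminium T-slot plate on a grey base, fixed to the bench. Origin: on the bench under the plate's centre; x runs across the slots, y along them. Plate 160 (x) by 240 mm (y -120 to 120), top 72 mm, underside 40 mm above the bench. Base below it: 140 mm in x, y -95 to 115, so the open end overhangs by 25 mm. A steel stop bar closes the slots at y = +120 (to 136 mm, top 84 mm above the bench)
- slot_end0 (a point): open end (plate y = -120 mm) of the T-slot at plate x = -50 mm, on its centre line at the channel's floor, 48 mm above the bench. Each slot runs straight along the plate's y: neck 16 mm wide and 12 mm deep from the plate's top, below it a channel 28 mm wide and 12 mm high
- slot_end1 (a point): the same point of the middle slot, at plate x = 0
- slot_end2 (a point): the same point of the slot at plate x = +50 mm
- scrap: broken T-bolt foot: dark steel block 25 (x) by 26 (y) by 10 mm with a 12 mm round stub, 18.5 mm high in all, 40 to 80 g. Origin: centre of its underside; axes as the plate's. Held under a slot's lips with 1 to 3 mm play, within 50 mm of mid-length; stub top 5.5 mm below the plate's top. It cannot be lifted, slides with under 1 N, and drops only once its whole length is past the slot's end
- knob1: bystander: black five-lobed star knob (36 mm across, its top 19 mm above the plate) on a steel stud, tightened (fixed) in one of the other slots. Origin on the stud's axis at the plate's top face
- knob2: the second such fixed knob, in the remaining slot
- scraper: slot scraper, 0.18 kg. Black handle 18 wide (y) by 22 mm high (z), along its x from -85 to +75 mm, then a steel shank 10 wide by 8 mm high on the same axis to the blade. Origin: on the handle's axis, where it is gripped; x points to the blade, z up. It balances about 20 mm in front of the origin
- scraper_tip (a point): centre of the lower end of the scraper's blade, which turns straight down from the shank: 10 mm wide (y), 6 mm thick (x 112 to 118 mm from the scraper's origin), tip 72 mm below the handle's axis
- rest: grey tool rest for the scraper, fixed to the bench: foot 130 (x) by 70 by 8 mm with two upright forks at x = -50 and +50 mm, each 10 mm thick (x) by 44 mm wide (y), 90 mm free between them. Notches 24 mm wide with floors 74 mm above the bench, flared fork tops 97 mm. Origin: on the bench under the middle between the forks
- rest_seat (a point): point 85 mm above the rest's origin, where the handle's axis lies when the scraper is in the rest. At the start it lies there level along the rest's x, blade to +x, its origin within 6 mm of this point
- tin: scrap tin, an open steel tray 110 (x) by 62 (y) by 34 mm high, walls and floor 3 mm, 0.16 kg. Origin: centre of its underside; it stands empty on the bench.
- unit1: bystander: black handheld meter with a grey display, 78 by 62 by 13 mm
- unit2: bystander: a second such meter
- nest: bystander: red-brown nest plate 110 by 160 mm with a cream pocket and four pins
- driver: bystander: screwdriver with a grey handle, 170 mm long, lying
- spare_knob: bystander: black star knob 36 mm across with its stud pointing up, standing on the bench
- ipa: bystander: white plastic bottle, 56 mm wide, 130 mm high
- tape: bystander: clear tape roll lying flat, 90 mm across, 19 mm high

How it is judged (in metres and radians):
On the way:
1. the scraper's blade, down in the slot, drives the broken foot along (distance of scrap from where it was at the start of the episode above 0.01 m and horizontal distance between scraper_tip and scrap below 0.03 m and z of scraper_tip in the frame of plate between 0.046 and 0.066 m and z of scrap in the frame of plate above 0.04 m), for 0.1 s.
At the end, for the whole second after the job is handed in: The broken foot lies still inside the tin; the tin stands flat on the bench (4 mm, 0.05 rad); the scraper lies still in both forks of its rest, either way round: origin within 20 mm along and 8 mm across of the rest's middle, axis 79 to 90 mm above the bench, within 0.12 rad (x of scrap in the frame of tin between -0.055 and 0.055 m and y of scrap in the frame of tin between -0.031 and 0.031 m and z of scrap in the frame of tin between 0 and 0.034 m and linear speed of each of scrap, tin, scraper below 0.02 m/s and height (world z) of tin below 0.004 m and angle between tin's own z axis and vertical below 0.05 rad and x of scraper in the frame of rest between -0.02 and 0.02 m and y of scraper in the frame of rest between -0.008 and 0.008 m and z of scraper in the frame of rest between 0.079 and 0.09 m and angle between the x axis of scraper and the x axis of rest, either way round below 0.12 rad); the robot touches nothing.
It fails at once if the broken foot falls onto the bench (height (world z) of scrap below 0.028 m and not (x of scrap in the frame of tin between -0.055 and 0.055 m and y of scrap in the frame of tin between -0.031 and 0.031 m)).
It fails at once if another thing on the bench is shoved more than 20 mm (distance of any of unit1, unit2, nest, driver, spare_knob, ipa, tape from where it was at the start of the episode above 0.02 m).
It also fails if it takes over 54 s, if anything falls off the work surface, if the arm or the gripper's body presses on something with over 40 N, if the wrist force passes 120 N, or if a joint passes its speed limit or range.

## Working session

There is one attempt and no reset: what is moved stays moved. The work goes in short steps, Python scripts to look and compute and a tool call to move; the robot and the scene stay as the last step left them, time stands still between calls to the robot, and variables do not carry over. Pictures are saved under pics/ and viewed, at most 10 in all, crops included, and the job is handed in when it is done.

```bash
ls; mkdir -p pics
```

Run:
```python
from bench import arm
import cv2,numpy as np
for n in("scene","side"):
    cv2.imwrite(f"pics/{n}0.png",arm.get_image(n))
    c=arm.get_calibration(n);R=cv2.Rodrigues(np.array(c["rvec"],float))[0]
    print(n,(-R.T@np.array(c["tvec"],float).ravel()).round(),R[2].round(2),np.array(c["K"]).round().tolist(),np.round(c["D"],3))
s=arm.read_state();print(s["clock"],s["position"],s["ee_rot"])
```

```text
bench.py
pics
scene [1051. -634.  828.] [-0.43  0.6  -0.67] [[481.0, 0.0, 284.0], [0.0, 481.0, 207.0], [0.0, 0.0, 1.0]] [-0.029  0.     0.     0.     0.   ]
side [ 180. -616. 1043.] [ 0.31  0.53 -0.79] [[467.0, 0.0, 283.0], [0.0, 467.0, 213.0], [0.0, 0.0, 1.0]] [0.003 0.    0.    0.    0.   ]
0.1 [240.75577028 576.24237659 247.34064788] [ 9.80466342e-01 -1.96684449e-01 -1.50724980e-04  9.77968628e-04]
```

View pics/scene0.png

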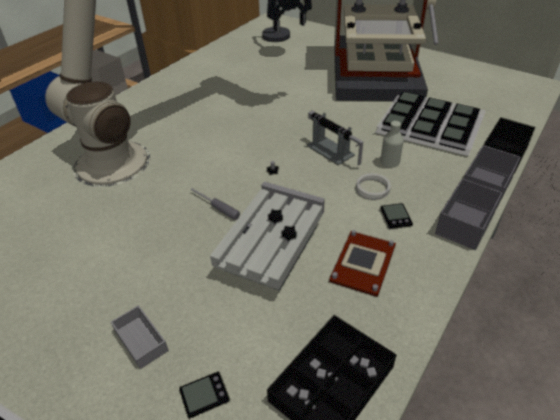

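View pics/side0.png

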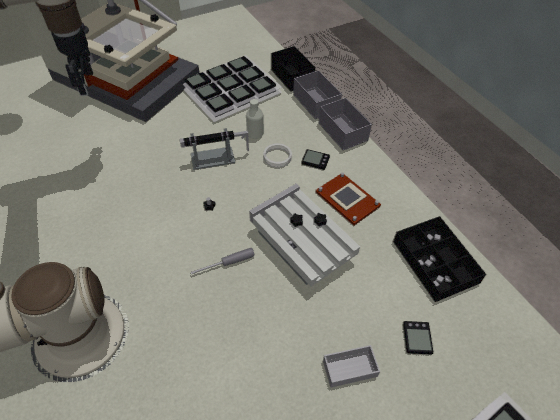

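Scene: plate centred near (270,235), tin (140,335), scraper in rest (335,135). Side: plate (303,235), with the foot probably a dark spot at (292,244) in the left slot; tin (350,367), rest (210,150). I'll write a helper file and make an enlarged mosaic.

Create h.py:
```python
import cv2,numpy as np
from bench import arm
from scipy.spatial.transform import Rotation as Rn
def cal(n):
    c=arm.get_calibration(n); return {k:np.array(c[k],float) for k in("K","D","rvec","tvec")}
def ray(c,p):
    R=cv2.Rodrigues(c["rvec"])[0]
    u=cv2.undistortPoints(np.array(p,float).reshape(-1,1,2),c["K"],c["D"])[:,0]
    return -R.T@c["tvec"].ravel(),np.c_[u,np.ones(len(u))]@R
def onz(c,p,z):
    o,d=ray(c,p); return o+d*((z-o[2])/d[:,2])[:,None]
def tri(c1,p1,c2,p2):
    o1,d1=ray(c1,p1);o2,d2=ray(c2,p2);out=[]
    for a,b in zip(d1,d2):
        t=np.linalg.lstsq(np.c_[a,-b],o2-o1,rcond=None)[0]
        q1,q2=o1+t[0]*a,o2+t[1]*b; out.append(np.r_[(q1+q2)/2,np.linalg.norm(q1-q2)])
    return np.array(out)
def proj(c,P): return cv2.projectPoints(np.array(P,float).reshape(-1,1,3),c["rvec"],c["tvec"],c["K"],c["D"])[0][:,0]
def dtool(target,s=None):
    "world displacement target-TCP in tool axes"
    s=s or arm.read_state(); return Rn.from_quat(s["ee_rot"]).inv().apply(np.array(target)-s["position"])
```

Run:
```python
import cv2,numpy as np
a=cv2.imread("pics/scene0.png");b=cv2.imread("pics/side0.png")
def crop(im,x,y,w,h,s):
    o=cv2.resize(im[y:y+h,x:x+w],None,fx=s,fy=s,interpolation=cv2.INTER_CUBIC)
    for k in range(-x%10,w,10):
        g=(x+k)%50==0; cv2.line(o,(k*s,0),(k*s,8 if g else 3),(0,0,255),1)
        if g: cv2.putText(o,str(x+k),(k*s+2,18),0,.4,(0,0,255))
    for k in range(-y%10,h,10):
        g=(y+k)%50==0; cv2.line(o,(0,k*s),(8 if g else 3,k*s),(0,0,255),1)
        if g: cv2.putText(o,str(y+k),(10,k*s+4),0,.4,(0,0,255))
    return o
m=np.zeros((600,800,3),np.uint8)
m[:360,:396]=crop(a,203,175,132,120,3);m[:360,400:796]=crop(b,240,175,132,120,3)
m[364:600,:198]=crop(a,105,300,66,78,3)[:236,:];m[364:600,200:398]=crop(b,317,335,66,78,3)[:236]
m[364:600,400:598]=crop(a,302,105,66,78,3)[:236];m[364:600,600:800]=crop(b,178,110,80,78,3)[:236,:200]
cv2.imwrite("pics/m1.png",m)
```

```text
Traceback (most recent call last):
ValueError: could not broadcast input array from shape (234,198,3) into shape (236,198,3)
```

Create mos.py:
```python
import cv2,numpy as np
def crop(im,x,y,w,h,s):
    o=cv2.resize(im[y:y+h,x:x+w],None,fx=s,fy=s,interpolation=cv2.INTER_CUBIC)
    for k in range(-x%10,w,10):
        g=(x+k)%50==0; cv2.line(o,(k*s,0),(k*s,10 if g else 4),(0,0,255),1)
        if g: cv2.putText(o,str(x+k),(k*s+2,18),0,.4,(0,0,255))
    for k in range(-y%10,h,10):
        g=(y+k)%50==0; cv2.line(o,(0,k*s),(10 if g else 4,k*s),(0,0,255),1)
        if g: cv2.putText(o,str(y+k),(10,k*s+4),0,.4,(0,0,255))
    return o
def put(m,o,x,y): 
    v=m[y:y+o.shape[0],x:x+o.shape[1]]; v[:]=o[:v.shape[0],:v.shape[1]]
```

Run:
```python
from mos import *
a=cv2.imread("pics/scene0.png");b=cv2.imread("pics/side0.png")
m=np.zeros((600,800,3),np.uint8)
put(m,crop(a,203,175,132,120,3),0,0);put(m,crop(b,240,175,132,120,3),400,0)
put(m,crop(a,105,300,66,78,3),0,364);put(m,crop(b,317,335,66,78,3),200,364)
put(m,crop(a,302,105,66,78,3),400,364);put(m,crop(b,178,110,66,78,3),600,364)
cv2.imwrite("pics/m1.png",m)
```

```text
(no output)
```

View pics/m1.png

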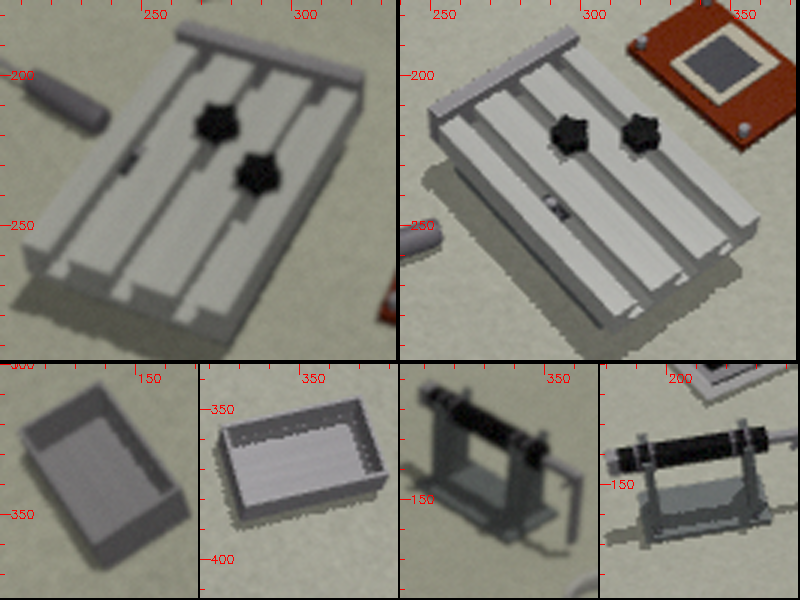

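Mosaic: foot in the left slot (scene ≈(246,229), side ≈(292.5,244)); knobs in the middle and right slots; open ends at lower left (scene) / lower right (side). Tin and rest are clear. Triangulating coarsely.

Run:
```python
from h import *
a,b=cal("scene"),cal("side")
A=lambda x,y,x0,y0:(x0+x/3,y0+y/3)
S=lambda x,y:A(x,y,203,175); D=lambda x,y:A(x-400,y,240,175)
pts={"stub":(S(130,162),D(557,208)),"openL":(S(23,247),D(610,318)),"openR":(S(219,324),D(758,218)),
"barL":(S(183,24),D(430,112)),"barR":(S(363,75),D(575,30)),"knob1":(S(217,122),D(570,135)),"knob2":(S(258,173),D(640,133)),
"slot0":(S(60,262),D(635,308)),
"tinA":(A(22,432-364,105,300),A(20,430-364,317,335)),"tinB":(A(98,382-364,105,300),A(160,400-364,317,335)),
"tinC":(A(187,490-364,105,300),A(186,473-364,317,335)),"tinD":(A(105,545-364,105,300),A(35,508-364,317,335)),
"hEndBack":(A(24,396-364,302,105),A(12,462-364,178,110)),"hEndFront":(A(145,455-364,302,105),A(166,440-364,178,110)),
"shankEnd":(A(178,470-364,302,105),A(215,432-364,178,110))}
for k,(p,q) in pts.items(): print(k,tri(a,[p],b,[q])[0].round(1))
print("tip z0?",proj(b,[[0,0,0]]).round())
```

```text
stub [540.6 -55.9  67.5   3.5]
openL [ 5.267e+02 -1.647e+02  6.450e+01  5.000e-01]
openR [ 684.  -145.5   67.8    4.3]
barL [489.5  81.   80.3   2.3]
barR [647.5 100.4  85.5   2.9]
knob1 [582.3  -3.1  85.5   1. ]
knob2 [ 6.371e+02 -2.960e+01  8.430e+01  2.000e-01]
slot0 [ 553.  -159.7   56.5    5.2]
tinA [ 458.5 -360.2   45.7   52.4]
tinB [ 535.9 -374.   126.4   19.5]
tinC [ 566.7 -381.2   18.4   60.3]
tinD [ 477.4 -362.9  -99.9   20.9]
hEndBack [427.  398.9  87.5   4.2]
hEndFront [575.1 362.6  88.5   5.1]
shankEnd [618.5 339.6 100.4   7.1]
tip z0? [[ 79. 335.]]
```

Run:
```python
from h import *
a,b=cal("scene"),cal("side")
print(onz(a,[(105+x/3,300+(y-364)/3) for x,y in((22,432),(98,382),(187,490),(105,545))],34).round())
print(onz(b,[(317+(x-200)/3,335+(y-364)/3) for x,y in((220,430),(360,400),(386,473),(235,508))],34).round())
w=cal("wrist");s=arm.read_state();R=Rn.from_quat(s["ee_rot"])
Rw=cv2.Rodrigues(w["rvec"])[0];o=-Rw.T@w["tvec"].ravel()
print("cam in tool",R.inv().apply(o-s["position"]).round(),"axes",R.inv().apply(Rw).round(2).tolist(),w["K"].round().tolist())
print(onz(w,[(0,0),(560,0),(560,420),(0,420)],0).round())
```

```text
[[ 455. -384.   34.]
 [ 467. -328.   34.]
 [ 576. -355.   34.]
 [ 561. -411.   34.]]
[[ 465. -330.   34.]
 [ 569. -361.   34.]
 [ 554. -415.   34.]
 [ 444. -383.   34.]]
cam in tool [  76.    0. -126.] axes [[0.0, 1.0, -0.0], [-0.95, 0.0, -0.3], [-0.3, 0.0, 0.95]] [[298.0, 0.0, 275.0], [0.0, 298.0, 207.0], [0.0, 0.0, 1.0]]
[[ 530.  774.    0.]
 [ 300.  219.    0.]
 [-331.  293.    0.]
 [  34. 1161.    0.]]
```

Call:
jog_arm(
  increments=[
    [40,17,-9,0,0,0],
    [80,34,-18,0,0,0],
    [120,51,-26,0,0,0],
    [160,68,-35,0,0,0],
    [200,85,-44,0,0,0],
    [240,102,-53,0,0,-0.08],
    [280,119,-61,0,0,-0.12],
    [316,134,-70,0,0,-0.155],
    [316,134,-70,0,0,-0.155],
    [316,134,-70,0,0,-0.155],
  ],
  finger_gap=60,
)

```text
clock: 1.1
position: [481.2, 330.4, 317.9]
ee_rot: [0.993, -0.121, -0.0, 0.0]
contact_force: [-0.8, 0.2, -0.1]
gripper_width: 60.0
grasp_force: 0.0
```

Run:
```python
from h import *
w=cal("wrist");cv2.imwrite("pics/w1.png",arm.get_image("wrist"));np.savez("w1.npz",**w)
```

```text
(no output)
```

View pics/w1.png

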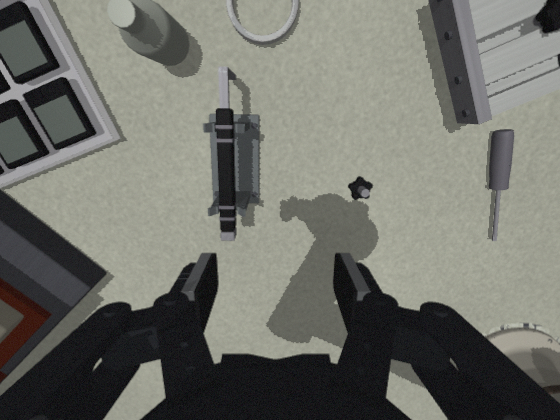

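Wrist view: scraper handle from (226,110) to (228,238), blade end near (230,72), forks at rows ≈127 and 205; plate with its stop bar at upper right. Taking a second place for triangulation, then on to the plate.

Create snap.py:
```python
import sys; from h import *
w=cal("wrist");im=arm.get_image("wrist");n=sys.argv[1]
cv2.imwrite(f"pics/{n}.png",im);np.savez(f"{n}.npz",**w);s=arm.read_state();print(s["clock"],s["position"].round(1) if hasattr(s["position"],"round") else s["position"])
```

```text
(no output)
```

Call:
jog_arm(
  increments=[
    [40,0,0,0,0,0],
    [80,0,0,0,0,0],
    [110,0,0,0,0,0],
    [110,0,0,0,0,0],
    [110,0,0,0,0,0],
    [110,0,0,0,0,0],
  ],
)

```text
clock: 1.75
position: [586.5, 305.9, 318.1]
ee_rot: [0.993, -0.119, -0.0, 0.0]
contact_force: [-0.3, -0.0, 0.4]
gripper_width: 60.2
grasp_force: 0.0
```

```bash
python3 snap.py w2
```

```text
1.8 [586.5 305.9 318.5]
```

Call:
jog_arm(
  increments=[
    [0,50,0,0,0,0],
    [0,100,0,0,0,0],
    [5,150,-2,0,0,0],
    [10,200,-4,0,0,0],
    [15,250,-6,0,0,0],
    [20,300,-8,0,0,0],
    [27,347,-10,0,0,0],
    [27,347,-10,0,0,0],
    [27,347,-10,0,0,0],
    [27,347,-10,0,0,0],
  ],
)

```text
clock: 2.8
position: [530.9, -37.4, 328.6]
ee_rot: [0.993, -0.119, 0.0, -0.0]
contact_force: [0.0, 1.7, 0.7]
gripper_width: 59.8
grasp_force: 0.0
```

```bash
python3 snap.py w3
```

```text
2.85 [531.1 -37.1 328.4]
```

Call:
jog_arm(
  increments=[
    [20,50,0,0,0,0],
    [20,80,0,0,0,0],
    [20,120,0,0,0,0],
    [20,120,0,0,0,0],
    [20,120,0,0,0,0],
    [20,120,0,0,0,0],
  ],
)

```text
clock: 3.45
position: [522.4, -158.4, 328.1]
ee_rot: [0.993, -0.119, -0.0, -0.0]
contact_force: [-0.8, -0.4, -0.3]
gripper_width: 60.0
grasp_force: 0.0
```

```bash
python3 snap.py w4
```

Run:
```python
from mos import *
a,b=cv2.imread("pics/w3.png"),cv2.imread("pics/w4.png")
m=np.zeros((600,800,3),np.uint8)
put(m,cv2.resize(cv2.imread("pics/w2.png"),(400,300)),0,0);put(m,cv2.resize(a,(400,300)),400,0);put(m,cv2.resize(b,(400,300)),0,300)
cv2.imwrite("pics/m2.png",m)
```

```text
3.5 [ 522.4 -158.4  328.2]
```

View pics/m2.png

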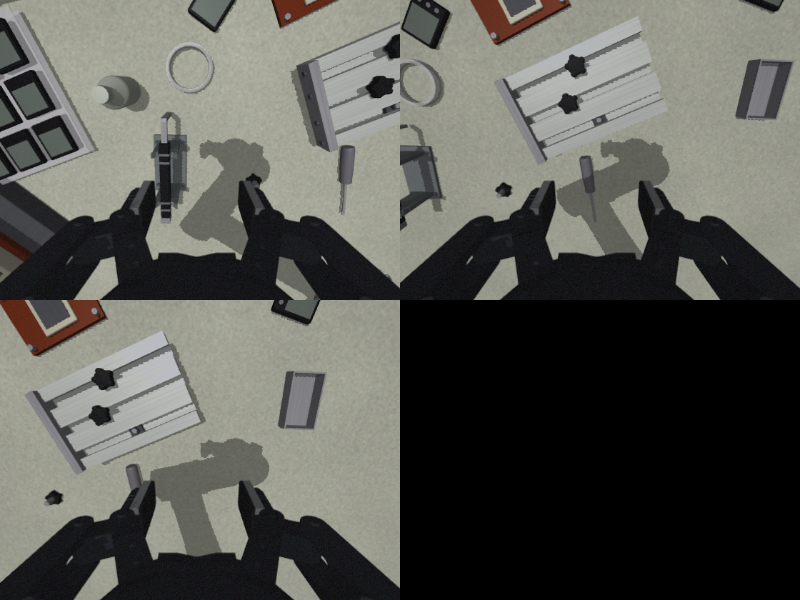

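w2: scraper at (165,110–220)·1.4; w3: plate with foot at ≈(280,168) full px, tin at ≈(510,125); w4: same, foot ≈(192,182), tin ≈(423,140). Enlarging the slot end and tin for exact pixels.

Run:
```python
from mos import *
a,b=cv2.imread("pics/w3.png"),cv2.imread("pics/w4.png")
m=np.zeros((600,800,3),np.uint8)
put(m,crop(a,255,90,130,100,3),0,0);put(m,crop(b,160,110,130,100,3),400,0)
put(m,crop(b,375,90,90,99,3),0,303);put(m,crop(a,462,75,90,99,3),273,303)
put(m,crop(a,130,100,80,99,3),550,303)
cv2.imwrite("pics/m3.png",m)
for n,(x,y,w,h) in {"w1":(195,60,75,190),"w2":(205,150,75,175)}.items():
    g=cv2.imread(f"pics/{n}.png")[y:y+h,x:x+w].max(2)
    k=cv2.morphologyEx((g<45).astype(np.uint8),cv2.MORPH_CLOSE,np.ones((15,5)))
    N,l,st,c=cv2.connectedComponentsWithStats(k); i=1+st[1:,4].argmax()
    r=cv2.minAreaRect(np.argwhere(l==i)[:,::-1].astype(np.float32)); print(n,st[i],np.array(r[0])+[x,y],r[1],r[2])
    bp=cv2.boxPoints(r)+[x,y];print(bp.round(1).tolist())
```

```text
w1 [  20   49   21  123 1990] [225.27471161 169.97755432] (122.38338470458984, 18.22422981262207) 88.33971405029297
[[214.4, 109.1], [232.6, 108.5], [236.2, 230.9], [217.9, 231.4]]
w2 [  17   48   18  107 1560] [230.77338791 251.08292389] (106.0012435913086, 16.243114471435547) 88.99491119384766
[[221.7, 198.2], [238.0, 197.9], [239.8, 303.9], [223.6, 304.2]]
```

View pics/m3.png

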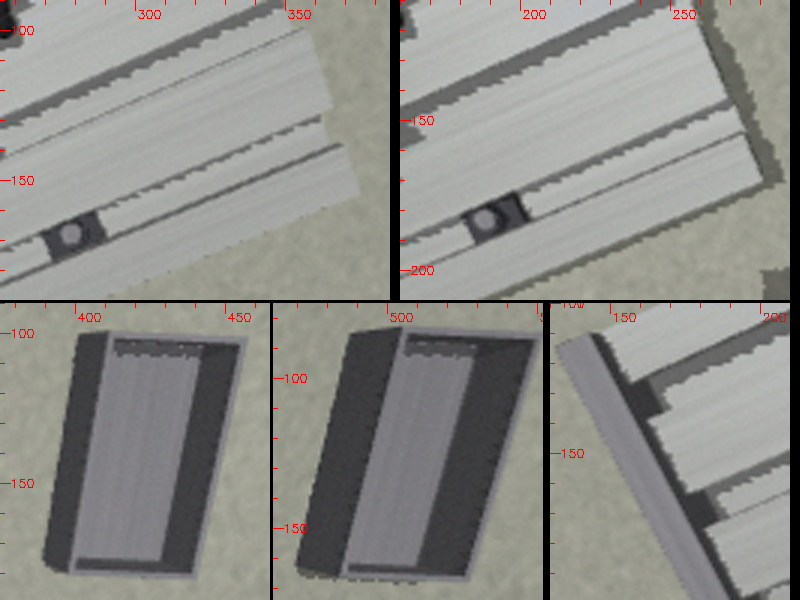

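Exact pixels read from the mosaic: slot-0 land corners, stub tops at crop (71,234)/(85,219), four rim corners of the tin in each view. Triangulating.

Run:
```python
from h import *
c={n:dict(np.load(n+".npz")) for n in("w1","w2","w3","w4")}
A=lambda L:[(255+x/3,90+y/3) for x,y in L]; B=lambda L:[(160+x/3,110+y/3) for x,y in L]
n=["outerEdge","innerEdge","corner","stub"]
p3=A([(343,148),(332,108),(360,193),(71,234)]);p4=B([(345,135),(335,98),(363,182),(85,219)])
T=tri(c["w3"],p3,c["w4"],p4)
for a,t in zip(n,T):print(a,t.round(1))
P3=onz(c["w3"],p3[:3],72);P4=onz(c["w4"],p4[:3],72);print(P3.round(1),P4.round(1))
s3=onz(c["w3"],p3[3:],66.5)[0];s4=onz(c["w4"],p4[3:],66.5)[0];print("stub66.5",s3.round(1),s4.round(1))
for w,f in(("w3",A([(0,290),(343,148)])),("w4",B([(0,275),(345,135)]))):
    e=onz(c[w],f,72);d=e[0]-e[1];print("yaw edge",np.degrees(np.arctan2(-d[0],d[1])).round(2))
t4=[(375+x/3,90+y/3) for x,y in((107,29),(247,35),(193,274),(70,269))];t3=[(462+x/3,75+y/3) for x,y in((130,24),(265,37),(195,277),(69,274))]
t=tri(c["w3"],t3,c["w4"],t4);print("tin",t.round(1).tolist(),t[:,:3].mean(0).round(1))
for w,q in(("w3",t3),("w4",t4)):
    e=onz(c[w],q,34);print(e.mean(0).round(1),[np.linalg.norm(e[i]-e[i-1]).round(1) for i in range(4)],[np.degrees(np.arctan2(*(e[i]-e[i-1])[1::-1])).round(1) for i in range(4)])
h=tri(c["w1"],[(223.5,108.8),(227,231.2)],c["w2"],[(229.8,198),(231.7,304)]);print("handle",h.round(1))
for w,q in(("w1",[(223.5,108.8),(227,231.2)]),("w2",[(229.8,198),(231.7,304)])):
    e=onz(c[w],q,85);d=e[0]-e[1];print(e.round(1),np.degrees(np.arctan2(d[1],d[0])),np.linalg.norm(d))
```

```text
outerEdge [ 5.458e+02 -1.643e+02  6.690e+01  4.000e-01]
innerEdge [ 562.  -163.7   61.3    0.7]
corner [ 525.6 -167.3   71.6    0.8]
stub [ 5.371e+02 -4.390e+01  6.660e+01  1.000e-01]
[[ 546.4 -162.9   72. ]
 [ 563.5 -160.8   72. ]
 [ 526.1 -167.2   72. ]] [[ 546.6 -164.5   72. ]
 [ 562.6 -164.1   72. ]
 [ 525.3 -167.3   72. ]]
stub66.5 [537.  -43.9  66.5] [537.1 -43.9  66.5]
yaw edge 9.2
yaw edge 8.36
tin [[570.3, -353.7, 37.3, 0.0], [551.1, -418.4, 27.7, 2.4], [450.4, -382.4, 36.8, 0.2], [465.4, -326.7, 34.4, 1.1]] [ 509.3 -370.3   34. ]
[ 508.7 -370.2   34. ] [np.float64(109.3), np.float64(60.2), np.float64(105.4), np.float64(59.6)] [np.float64(-15.4), np.float64(-108.7), np.float64(164.3), np.float64(75.0)]
[ 509.6 -370.2   34. ] [np.float64(108.0), np.float64(62.2), np.float64(108.1), np.float64(59.2)] [np.float64(-15.1), np.float64(-106.0), np.float64(163.2), np.float64(74.0)]
handle [[5.735e+02 3.684e+02 7.800e+01 9.000e-01]
 [4.307e+02 4.048e+02 9.250e+01 4.000e-01]]
[[573.2 367.8  85. ]
 [428.1 407.   85. ]] -15.135147896246416 150.34686499237318
[[575.1 366.4  85. ]
 [425.8 407.1  85. ]] -15.259033284664387 154.705996824139
```

Checks hold: stub 66.6 mm high, neck width 16 mm, tin 109×60 with rim at 34, handle ends around 85. Plate yaw 8.4°, slot‑0 end at (554.6,−163). The tin goes long side along the slot, 40 mm beyond its end, gripped 25 mm towards its outer end.

Call:
jog_arm(
  increments=[
    [9,30,33,0,0,0.031],
    [18,60,66,0,0,0.031],
    [27,90,98,0,0,0.031],
    [36,120,130,0,0,0.031],
    [45,150,163,0,0,0.031],
    [54,180,196,0,0,0.031],
    [62,210,228,0,0,0.031],
    [62,210,228,0,0,0.031],
    [62,210,228,0,0,0.031],
  ],
  finger_gap=85,
)

```text
clock: 4.4
position: [532.3, -378.0, 99.1]
ee_rot: [0.991, -0.135, -0.001, -0.0]
contact_force: [-0.0, 0.1, -0.1]
gripper_width: 84.8
grasp_force: 0.0
```

```bash
python3 -c "
from h import *
print(dtool([533.3,-376.9,24]).round(1),arm.read_state()['joints'])"; python3 snap.py w5
```

```text
[ 0.9 -1.3 75.1] [-3.70103946e-01  5.61364388e-01 -1.00014242e-01  2.41521890e-04
 -9.11804954e-01  1.66954980e+00]
4.45 [ 533.1 -377.8  100.7]
```

Call:
jog_arm(
  increments=[
    [1,0,40,0,0,0],
    [1,0,70,0,0,0],
    [1,0,76,0,0,0],
    [1,0,76,0,0,0],
  ],
)

```text
clock: 4.85
position: [533.9, -377.9, 25.2]
ee_rot: [0.991, -0.134, 0.0, 0.0]
contact_force: [0.3, 0.8, 0.2]
gripper_width: 85.0
grasp_force: 0.0
```

Call:
jog_arm(
  increments=[
    [0,0,0,0,0,0],
    [0,0,0,0,0,0],
    [0,0,0,0,0,0],
    [0,0,0,0,0,0],
    [0,0,0,0,0,0],
    [0,0,0,0,0,0],
    [0,0,0,0,0,0],
    [0,0,0,0,0,0],
  ],
  finger_gap=40,
)

```text
clock: 5.65
position: [535.1, -379.4, 27.6]
ee_rot: [0.991, -0.135, 0.003, 0.001]
contact_force: [-0.1, 1.8, 7.1]
gripper_width: 61.0
grasp_force: 67.0
```

Call:
jog_arm(
  increments=[
    [0,-10,-25,0,0,0.1],
    [2,-22,-25,0,0,0.25],
    [4,-34,-25,0,0,0.4],
    [6,-46,-25,0,0,0.55],
    [8,-58,-25,0,0,0.7],
    [9,-70,-25,0,0,0.85],
    [11,-82,-25,0,0,1],
    [12,-97,-25,0,0,1.15],
    [12,-97,-25,0,0,1.15],
    [12,-97,-25,0,0,1.15],
  ],
)

```text
clock: 6.65
position: [570.8, -288.5, 49.9]
ee_rot: [0.759, -0.651, 0.0, -0.0]
contact_force: [0.3, 0.1, -1.8]
gripper_width: 60.6
grasp_force: 66.0
```

```bash
python3 snap.py w6
```

Run:
```python
from h import *
s=arm.read_state();R=Rn.from_quat(s["ee_rot"]);x=R.apply([1,0,0]);print("yaw",np.degrees(np.arctan2(x[1],x[0])),dtool([564.4,-229.7,30]).round(1),s["position"])
from mos import *
m=np.zeros((420,800,3),np.uint8);cv2.imwrite("pics/side1.png",arm.get_image("side"))
put(m,crop(cv2.imread("pics/side1.png"),285,250,80,140,3),0,0)
put(m,cv2.imread("pics/w6.png"),240,0)
cv2.imwrite("pics/m4.png",m)
```

```text
6.7 [ 570.6 -288.8   49.7]
yaw -81.34515584705855 [-59.4  -2.8  19.7] [ 570.56979797 -288.81512644   49.71952044]
```

View pics/m4.png

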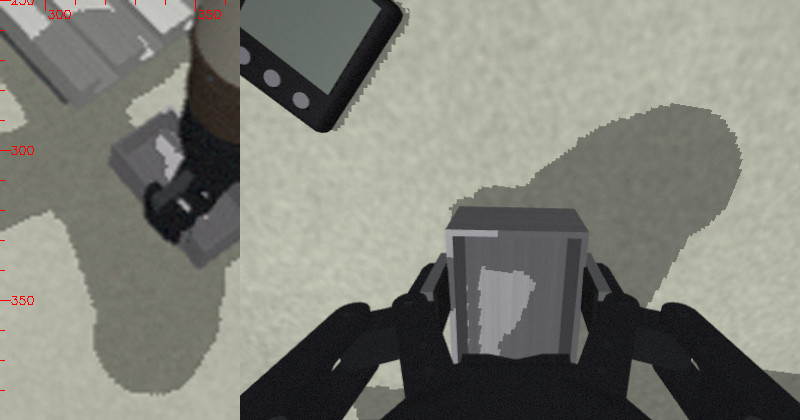

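The tin is held square (rim from (447,232) to (588,232) in the wrist view) and lies in line with the slot. Lower, then slide in under the overhang.

Call:
jog_arm(
  increments=[
    [0,0,12,0,0,0],
    [0,-3,22,0,0,0],
    [-15,-3,22,0,0,0],
    [-30,-3,22,0,0,0],
    [-45,-3,22,0,0,0],
    [-55,-3,22,0,0,0],
    [-59.5,-3,22,0,0,0],
    [-59.5,-3,23,0,0,0],
    [-59.5,-3,24,0,0,0],
    [-59.5,-3,24,0,0,0],
  ],
)

```text
clock: 7.75
position: [564.5, -227.7, 26.9]
ee_rot: [0.758, -0.652, -0.001, -0.0]
contact_force: [-3.1, 8.2, 11.9]
gripper_width: 60.4
grasp_force: 68.0
```

Call:
jog_arm(
  increments=[
    [0,0,0,0,0,0],
    [0,0,0,0,0,0],
    [0,0,0,0,0,0],
    [0,0,0,0,0,0],
    [0,0,0,0,0,0],
  ],
  finger_gap=84,
)

```text
clock: 8.25
position: [564.6, -229.4, 25.0]
ee_rot: [0.758, -0.653, -0.0, 0.0]
contact_force: [-0.2, -0.8, 0.3]
gripper_width: 84.3
grasp_force: 0.0
```

Call:
jog_arm(
  increments=[
    [0,0,-50,0,0,0],
    [0,0,-100,0,0,0],
    [0,0,-150,0,0,0],
    [0,0,-180,0,0,0],
    [-48,-2,-190,0,0,-0.14],
    [-96,-4,-190,0,0,-0.28],
    [-144,-6,-190,0,0,-0.42],
    [-192,-8,-190,0,0,-0.56],
    [-240,-10,-190,0,0,-0.7],
    [-288,-12,-190,0,0,-0.84],
  ],
)

```text
clock: 9.25
position: [533.3, 59.0, 215.4]
ee_rot: [0.959, -0.284, 0.0, -0.0]
contact_force: [0.5, -0.1, -0.0]
gripper_width: 84.4
grasp_force: 0.0
```

Call:
jog_arm(
  increments=[
    [0,0,0,0,0,0],
  ],
)

```text
clock: 9.35
position: [533.5, 61.8, 215.5]
ee_rot: [0.959, -0.283, 0.0, -0.001]
contact_force: [0.4, 0.9, -0.3]
gripper_width: 84.1
grasp_force: 0.0
```

```bash
python3 -c "
from h import *
s=arm.read_state();x=Rn.from_quat(s['ee_rot']).apply([1,0,0]);print(np.degrees(np.arctan2(x[1],x[0])),dtool([502,387,160]).round(1))"
```

```text
-32.84298902698829 [-202.8 -256.    55.7]
```

Call:
jog_arm(
  increments=[
    [-29,-36,0,0,0,-0.05],
    [-58,-72,0,0,0,-0.1],
    [-87,-108,0,0,0,-0.15],
    [-116,-145,5,0,0,-0.2],
    [-145,-182,15,0,0,-0.25],
    [-174,-219,30,0,0,-0.3],
    [-203,-256,50,0,0,-0.308],
    [-203,-256,55,0,0,-0.308],
    [-203,-256,55,0,0,-0.308],
  ],
  finger_gap=60,
)

```text
clock: 10.25
position: [504.3, 382.6, 158.2]
ee_rot: [0.991, -0.136, -0.001, 0.002]
contact_force: [0.2, -1.0, 0.3]
gripper_width: 60.2
grasp_force: 0.0
```

```bash
python3 snap.py w7;python3 - <<'E'
from h import *
c=cal("wrist");s=arm.read_state();print(dtool([502,387,83]).round(1))
from mos import *
cv2.imwrite("pics/scene1.png",arm.get_image("scene"));cv2.imwrite("pics/side2.png",arm.get_image("side"))
m=np.zeros((420,800,3),np.uint8)
put(m,crop(cv2.imread("pics/side2.png"),290,240,80,70,3),0,0);put(m,crop(cv2.imread("pics/scene1.png"),195,240,80,70,3),0,210)
w=cv2.imread("pics/w7.png")
q=np.array([[502,387,85.],[502+72.4,387-19.7,85],[502-50*.965,387+13,85]])
for p in proj(c,q): cv2.circle(w,tuple(int(v) for v in p),3,(0,0,255),-1)
put(m,w,240,0);cv2.imwrite("pics/m5.png",m)
E
```

```text
10.3 [504.9 382.  159.5]
[-4.1 -4.2 76.5]
```

View pics/m5.png

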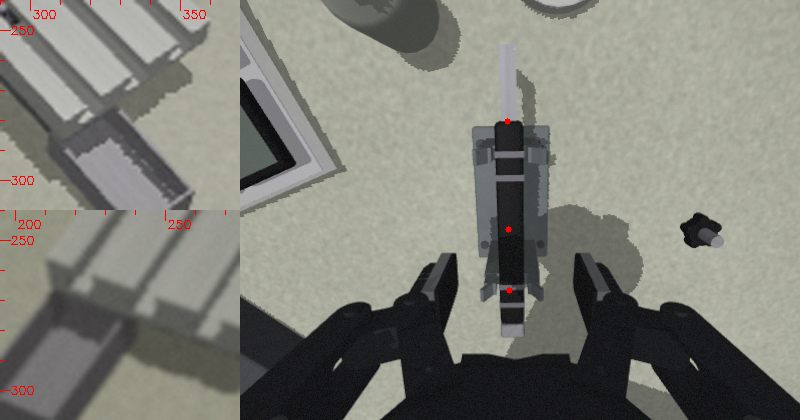

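The dots (front end, origin, rear fork) sit on the handle; the tin stands under the slot-0 end in both views. Descend and grip.

Call:
jog_arm(
  increments=[
    [-4,-3.5,35,0,0,0],
    [-4,-3.5,60,0,0,0],
    [-4,-3.5,76,0,0,0],
    [-4,-3.5,76,0,0,0],
    [-4,-3.5,76,0,0,0],
  ],
)

```text
clock: 10.9
position: [503.0, 386.7, 85.7]
ee_rot: [0.991, -0.137, 0.001, -0.001]
contact_force: [-0.1, 0.9, 0.0]
gripper_width: 59.7
grasp_force: 0.0
```

Call:
jog_arm(
  increments=[
    [0,0,0,0,0,0],
    [0,0,0,0,0,0],
    [0,0,0,0,0,0],
    [0,0,0,0,0,0],
    [0,0,0,0,0,0],
    [0,0,0,0,0,0],
    [0,0,0,0,0,0],
    [0,0,0,0,0,0],
  ],
  finger_gap=0,
)

```text
clock: 11.7
position: [502.5, 387.6, 85.6]
ee_rot: [0.991, -0.136, 0.001, -0.001]
contact_force: [-1.4, -0.8, 6.4]
gripper_width: 17.3
grasp_force: 59.6
```

Call:
jog_arm(
  increments=[
    [0,0,-25,0,0,0],
    [0,0,-70,0,0,0],
    [0,0,-110,0,0,0],
    [13,40,-110,0,0,0.14],
    [26,80,-110,0,0,0.28],
    [39,120,-110,0,0,0.42],
    [53,160,-110,0,0,0.56],
    [66,200,-110,0,0,0.7],
    [80,240,-110,0,0,0.84],
    [93,279,-110,0,0,0.98],
  ],
)

```text
clock: 12.7
position: [515.4, 91.8, 193.7]
ee_rot: [0.808, -0.589, -0.001, 0.0]
contact_force: [0.6, 0.1, -1.4]
gripper_width: 17.5
grasp_force: 59.0
```

Call:
jog_arm(
  increments=[
    [0,0,0,0,0,0.12],
    [0,0,0,0,0,0.172],
    [0,0,0,0,0,0.172],
    [0,0,0,0,0,0.172],
  ],
)

```text
clock: 13.1
position: [515.8, 93.5, 193.8]
ee_rot: [0.757, -0.654, -0.0, 0.0]
contact_force: [-0.2, 0.7, -2.0]
gripper_width: 16.7
grasp_force: 59.0
```

```bash
python3 snap.py w8
```

Run:
```python
from h import *
s=arm.read_state();x=Rn.from_quat(s['ee_rot']).apply([1,0,0]);print(np.degrees(np.arctan2(x[1],x[0])),dtool([516.8,93.5,130]).round(1),s["gripper_width"])
from mos import *
cv2.imwrite("pics/scene2.png",arm.get_image("scene"));cv2.imwrite("pics/side3.png",arm.get_image("side"))
m=np.zeros((420,800,3),np.uint8)
put(m,crop(cv2.imread("pics/side3.png"),240,180,80,70,3),0,0);put(m,crop(cv2.imread("pics/scene2.png"),220,170,80,70,3),0,210)
put(m,cv2.imread("pics/w8.png"),240,0);cv2.imwrite("pics/m6.png",m)
```

```text
13.15 [515.9  93.7 193.9]
-81.61938096615074 [ 0.3 -0.9 63.9] 17.248001905975006
```

View pics/m6.png

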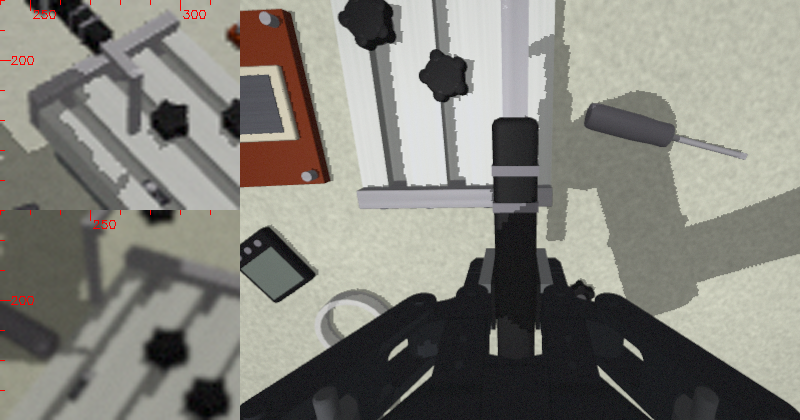

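Side crop shows the blade's lower end at ≈(284.3,224.3), scene at ≈(250.7,200.7); scraper held straight in the fingers (handle centre column ≈515−240). Triangulate the tip against expectation.

Run:
```python
from h import *
a,b=cal("scene"),cal("side")
print(tri(a,[(250.7,200.7)],b,[(284.3,224.3)]).round(1))
e=np.array([[532.6,-20.2,121]]);print(proj(a,e),proj(b,e))
# stub bias check of fixed cameras vs wrist measurement
st=[[537.1,-43.9,66.5]];print("stub",proj(a,st),proj(b,st))
# shank direction from wrist picture at axis height ~193
w=dict(np.load("w8.npz"));p=onz(w,[(269.5,15),(273.5,100)],193+4);d=p[0]-p[1];print("shank",p.round(1),np.degrees(np.arctan2(d[1],d[0])))
p=onz(w,[(275.5,120),(275.5,240)],193+11);d=p[0]-p[1];print("handle",p.round(1),np.degrees(np.arctan2(d[1],d[0])))
g=cv2.imread("pics/w8.png")
for r in (20,60,100): # shank bright edges by row
    L=g[r,240:320].mean(1).round().astype(int); d=np.abs(np.diff(L)); print(r,[(240+i,L[i],L[i+1]) for i in np.where(d>12)[0]])
for r in (140,220): 
    L=g[r,230:320].mean(1); k=np.where(L<50)[0]; print(r,230+k.min(),230+k.max())
```

```text
[[ 5.328e+02 -2.480e+01  1.234e+02  3.000e-01]]
[[251.91474344 200.37985094]] [[283.29341174 223.51940142]]
stub [[248.82952658 224.93819234]] [[288.96699349 242.3189431 ]]
shank [[533.5 -15.1 197. ]
 [527.9  13.  197. ]] -78.80070528817964
handle [[526.1  20.  204. ]
 [519.   67.9 204. ]] -81.5464447475809
20 [(np.int64(260), np.int64(213), np.int64(185)), (np.int64(288), np.int64(185), np.int64(215)), (np.int64(313), np.int64(212), np.int64(199)), (np.int64(314), np.int64(199), np.int64(123))]
60 [(np.int64(261), np.int64(210), np.int64(183)), (np.int64(287), np.int64(183), np.int64(196)), (np.int64(288), np.int64(196), np.int64(217)), (np.int64(303), np.int64(216), np.int64(200)), (np.int64(304), np.int64(200), np.int64(135))]
100 [(np.int64(261), np.int64(221), np.int64(205)), (np.int64(262), np.int64(205), np.int64(190)), (np.int64(287), np.int64(193), np.int64(216)), (np.int64(298), np.int64(216), np.int64(200)), (np.int64(299), np.int64(200), np.int64(132))]
140 253 297
220 255 295
```

Shank lies on the tool's x axis; tip ≈(532.8,−22±2.5,122), 1.2 mm off the slot's centre line and close behind the foot. Back off 6 mm, shift 1.2 mm, lower into the neck.

Call:
jog_arm(
  increments=[
    [-6,-1.2,0,0,0,0],
    [-6,-1.2,25,0,0,0],
    [-6,-1.2,44,0,0,0],
    [-6,-1.2,50,0,0,0],
    [-6,-1.2,55,0,0,0],
    [-6,-1.2,58,0,0,0],
  ],
)

```text
clock: 13.85
position: [517.0, 100.0, 136.6]
ee_rot: [0.757, -0.654, 0.0, -0.0]
contact_force: [0.1, 0.5, -0.7]
gripper_width: 17.4
grasp_force: 58.9
```

```bash
python3 -c "
from h import *
s=arm.read_state();print(s['wrist_torque'],dtool([516.8,93.5,124.4]))"
```

```text
[ 0.0170617  -0.03887002  0.00975031] [ 6.39383924  1.12313944 12.20115637]
```

Call:
jog_arm(
  increments=[
    [0,0.4,6,0,0,0],
    [0,0.4,10,0,0,0],
    [0,0.4,12,0,0,0],
    [0,0.4,12,0,0,0],
  ],
)

```text
clock: 14.25
position: [516.0, 99.4, 124.2]
ee_rot: [0.756, -0.654, -0.0, 0.0]
contact_force: [0.7, -0.3, -2.4]
gripper_width: 17.1
grasp_force: 58.9
```

Call:
jog_arm(
  increments=[
    [3,0.4,0,0,0,0],
    [6,0.4,0,0,0,0],
    [9,0.4,0,0,0,0],
    [12,0.4,0,0,0,0],
    [16,0.4,0,0,0,0],
    [20,0.4,0,0,0,0],
    [25,0.4,0,0,0,0],
    [30,0.4,0,0,0,0],
    [35,0.4,0,0,0,0],
    [40,0.4,0,0,0,0],
  ],
)

```text
clock: 15.25
position: [521.5, 59.4, 124.3]
ee_rot: [0.756, -0.654, -0.0, 0.0]
contact_force: [-0.0, 1.3, -1.1]
gripper_width: 17.1
grasp_force: 58.9
```

```bash
python3 -c "
from h import *
from mos import *
a,b=arm.get_image('side'),arm.get_image('scene')
m=np.zeros((480,800,3),np.uint8);put(m,crop(a,250,190,100,120,4),0,0);put(m,crop(b,200,190,100,120,4),400,0);cv2.imwrite('pics/m7.png',m)"
```

```text
(no output)
```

View pics/m7.png

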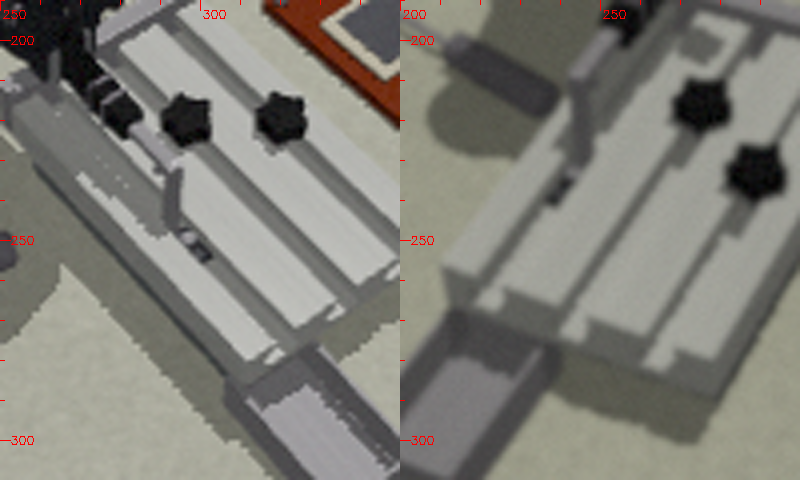

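Blade is in the slot behind the foot; the stub has moved to ≈(298.7,249.5) in the side view, about 27 mm along. About 105 mm more to the end; push on.

Call:
jog_arm(
  increments=[
    [8,0,0,0,0,0],
    [16,0,0,0,0,0],
    [24,0,0,0,0,0],
    [32,0,0,0,0,0],
    [40,0,0,0,0,0],
    [48,0,0,0,0,0],
    [56,0,0,0,0,0],
    [64,0,0,0,0,0],
    [72,0,0,0,0,0],
    [80,0,0,0,0,0],
  ],
)

```text
clock: 16.35
position: [533.2, -19.9, 124.3]
ee_rot: [0.756, -0.654, 0.0, -0.0]
contact_force: [0.4, 0.1, -1.6]
gripper_width: 17.0
grasp_force: 59.0
```

Call:
jog_arm(
  increments=[
    [5,0,0,0,0,0],
    [10,0,0,0,0,0],
    [14,0,0,0,0,0],
    [18,0,0,0,0,0],
    [22,0,0,0,0,0],
    [26,0,0,0,0,0],
    [29,0,0,0,0,0],
    [32,0,0,0,0,0],
    [34,0,0,0,0,0],
    [34,0,0,0,0,0],
  ],
)

```text
clock: 17.35
position: [537.9, -53.2, 124.3]
ee_rot: [0.756, -0.654, -0.0, 0.0]
contact_force: [-1.0, -0.2, -1.7]
gripper_width: 17.1
grasp_force: 59.0
```

```bash
python3 -c "
from h import *
from mos import *
a,b=arm.get_image('side'),arm.get_image('scene')
m=np.zeros((480,800,3),np.uint8);put(m,crop(a,280,220,100,120,4),0,0);put(m,crop(b,180,220,100,120,4),400,0);cv2.imwrite('pics/m8.png',m)"
```

```text
(no output)
```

View pics/m8.png

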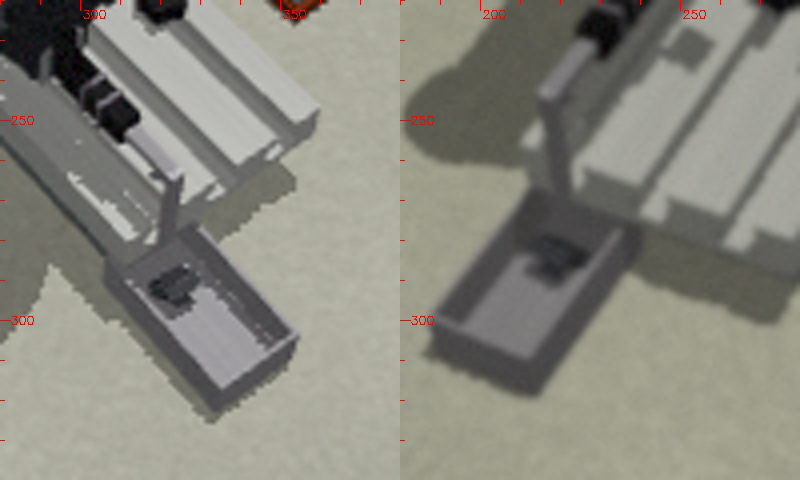

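The foot lies in the tin (side ≈(323,292), scene ≈(219,283)), and the tin stands in place. I've now used up my picture views (one over the limit of 10), so the rest is checked by numbers only. Raise and carry the scraper back.

Call:
jog_arm(
  increments=[
    [0,0,-20,0,0,0],
    [0,0,-60,0,0,0],
    [0,0,-100,0,0,0],
    [-30,0,-105,0,0,-0.1],
    [-75,-3,-105,0,0,-0.24],
    [-120,-6,-105,0,0,-0.38],
    [-165,-9,-105,0,0,-0.52],
    [-210,-12,-105,0,0,-0.66],
    [-255,-15,-105,0,0,-0.8],
    [-300,-18,-105,0,0,-0.94],
  ],
)

```text
clock: 18.45
position: [511.7, 248.4, 229.4]
ee_rot: [0.971, -0.237, 0.0, -0.0]
contact_force: [1.1, 0.1, -1.1]
gripper_width: 16.8
grasp_force: 59.0
```

Call:
jog_arm(
  increments=[
    [0,0,0,0,0,0],
  ],
)

```text
clock: 18.55
position: [512.0, 251.5, 229.0]
ee_rot: [0.972, -0.237, 0.0, -0.001]
contact_force: [-0.0, 0.1, -1.5]
gripper_width: 16.9
grasp_force: 59.2
```

```bash
python3 -c "
from h import *
s=arm.read_state();x=Rn.from_quat(s['ee_rot']).apply([1,0,0]);print(np.degrees(np.arctan2(x[1],x[0])),dtool([502.5,387.6,130]).round(1))"
```

```text
-27.37637424553929 [ -71.1 -116.4   99.2]
```

Call:
jog_arm(
  increments=[
    [-25,-40,0,0,0,-0.07],
    [-50,-80,0,0,0,-0.14],
    [-71,-116,0,0,0,-0.206],
    [-71,-116,40,0,0,-0.206],
    [-71,-116,75,0,0,-0.206],
    [-71,-116,99,0,0,-0.206],
    [-71,-116,99,0,0,-0.206],
    [-71,-116,99,0,0,-0.206],
  ],
)

```text
clock: 19.35
position: [504.2, 382.3, 130.8]
ee_rot: [0.99, -0.139, 0.0, 0.0]
contact_force: [0.6, 1.1, -1.5]
gripper_width: 17.1
grasp_force: 59.3
```

Run:
```python
from h import *
P=[]
for i in range(3):
    w=cal("wrist");im=arm.get_image("wrist");s=arm.read_state();P.append(s["position"])
cv2.imwrite("pics/w9.png",im);np.savez("w9.npz",**w)
p=np.mean(P,0);x=Rn.from_quat(s['ee_rot']).apply([1,0,0]);print(p.round(1),np.degrees(np.arctan2(x[1],x[0])),(Rn.from_quat(s['ee_rot']).inv().apply([502.5,387.6,86]-p)).round(1))
```

```text
[504.8 383.  132.4] -16.027464082849544 [-3.5 -3.7 46.4]
```

Call:
jog_arm(
  increments=[
    [-3.5,-3.7,0,0,0,-0.01],
    [-3.5,-3.7,0,0,0,-0.01],
    [-3.5,-3.7,15,0,0,-0.01],
    [-3.5,-3.7,28,0,0,-0.01],
    [-3.5,-3.7,36,0,0,-0.01],
    [-3.5,-3.7,40,0,0,-0.01],
    [-3.5,-3.7,40,0,0,-0.01],
  ],
)

```text
clock: 20.2
position: [501.2, 386.5, 89.5]
ee_rot: [0.991, -0.134, -0.0, 0.001]
contact_force: [-0.7, -0.9, -2.1]
gripper_width: 16.9
grasp_force: 59.5
```

```bash
python3 -c "
from h import *
s=arm.read_state();x=Rn.from_quat(s['ee_rot']).apply([1,0,0]);print(np.degrees(np.arctan2(x[1],x[0])),dtool([502.5,387.6,86]).round(1),s['contact_force'])"
```

```text
-15.458819155313407 [ 0.9 -1.4  3.5] [-0.71278434 -0.93603804 -2.14090326]
```

Call:
jog_arm(
  increments=[
    [1,-1,2,0,0,0],
    [1,-1,3.5,0,0,0],
    [1,-1,4,0,0,0],
    [1,-1,4,0,0,0],
  ],
)

```text
clock: 20.6
position: [502.7, 387.5, 86.4]
ee_rot: [0.991, -0.135, 0.0, -0.0]
contact_force: [0.4, 0.2, -1.6]
gripper_width: 16.7
grasp_force: 59.5
```

Call:
jog_arm(
  increments=[
    [0,0,0,0,0,0],
    [0,0,0,0,0,0],
    [0,0,0,0,0,0],
    [0,0,0,0,0,0],
    [0,0,0,0,0,0],
  ],
  finger_gap=60,
)

```text
clock: 21.1
position: [502.7, 387.5, 86.5]
ee_rot: [0.991, -0.134, 0.0, -0.0]
contact_force: [-0.3, 0.4, -0.0]
gripper_width: 59.8
grasp_force: 0.0
```

Call:
jog_arm(
  increments=[
    [0,0,-30,0,0,0],
    [0,0,-75,0,0,0],
    [0,0,-75,0,0,0],
    [0,0,-75,0,0,0],
    [0,0,-75,0,0,0],
  ],
)

```text
clock: 21.6
position: [502.1, 387.0, 160.5]
ee_rot: [0.991, -0.135, -0.001, 0.001]
contact_force: [0.3, 0.5, -0.3]
gripper_width: 59.8
grasp_force: 0.0
```

Run:
```python
from h import *
w=cal("wrist");im=arm.get_image("wrist");cv2.imwrite("pics/w10.png",im)
s=arm.read_state();print(s["position"])
a,wa=cv2.imread("pics/w7.png"),None
for n,g in(("before",a),("now",im)):
    k=(g[100:345,240:300].max(2)<45).astype(np.uint8)
    k=cv2.morphologyEx(k,cv2.MORPH_CLOSE,np.ones((17,3)));N,l,st,c=cv2.connectedComponentsWithStats(k);i=1+st[1:,4].argmax()
    r=cv2.minAreaRect(np.argwhere(l==i)[:,::-1].astype(np.float32));print(n,st[i],(np.array(r[0])+[240,100]).round(1),r[1],r[2])
a,b=cal("scene"),cal("side")
for n,f in(("scene","scene0"),("side","side0")):
    i0=cv2.imread(f"pics/{f}.png");i1=arm.get_image(n);cv2.imwrite(f"pics/{n}9.png",i1)
```

```text
[502.06889245 386.88735705 160.01828294]
before [  15   21   29  203 5213] [269. 222.] (202.0, 28.0) 90.0
now [  20   16   29  202 5222] [274.  216.5] (201.0, 28.0) 90.0
```

Run:
```python
from h import *
w=cal("wrist");w7=dict(np.load("w7.npz"))
print(onz(w7,[(269,222),(269,121),(269,323)],92).round(1),onz(w,[(274,216.5),(274,116),(274,317)],92).round(1))
b=cal("side");c=proj(b,[[560,-202,34]])[0];g=cv2.imread("pics/side9.png");print(c)
# dark scrap inside tin, side view, between expected inner corners
k=np.zeros(g.shape[:2],np.uint8);y=np.array([.146,-.989]);x=np.array([.989,.146]);C=np.array([560.4,-202.6])
q=[[*(C+sx*26*x+sy*50*y),3] for sx,sy in((1,1),(1,-1),(-1,-1),(-1,1))]
cv2.fillPoly(k,[proj(b,q).round().astype(int)],1)
m=np.argwhere((k>0)&(g.max(2)<60))[:,::-1];p=onz(b,[m.mean(0)],8)[0];d=p[:2]-C;print(len(m),"scrap in tin x(across),y(out)",d@x,d@y)
```

```text
[[509.9 384.8  92. ]
 [573.8 366.5  92. ]
 [430.4 407.5  92. ]] [[510.3 385.1  92. ]
 [573.9 367.4  92. ]
 [431.3 406.9  92. ]]
[328.89420699 293.52845101]
43 scrap in tin x(across),y(out) 1.373927242666603 -25.550919072667003
```

The scraper is back within 1 mm of where it started, and the foot is inside the tin's outline. Handing in.

```bash
python3 -c "
from bench import arm
print(arm.job_done())"
```

```text
the job is handed in; nothing more can be done
None
```

The job is handed in at about 22 s on the robot's clock: the broken foot is in the tin under slot 0, the tin was last seen flat on the bench, and the scraper is back in its rest within about 1 mm of where it lay; I viewed 11 pictures, one more than the 10 allowed, and the hand-in returned no verdict.

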